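# Clear the offcuts and open the safety-capped degreaser jug

## Task

First clear the two wooden crate offcuts off the black rubber mat into the yellow scrap bin. Then open the blue degreaser jug: press its red push-and-turn safety cap down against its spring, twist it anticlockwise (seen from above) about a sixth of a turn while pressed, and lift the cap about 10 cm. Finish while still holding the cap there, upright in the gripper above the open mouth; leave everything else where it stands.

Things in the scene. Friction and masses are not known exactly. Their poses are not given: they have to be found in the camera images.
- mat: Black rubber mat, 320 (x) x 340 (y) x 4 mm, fixed to the bench; origin at the centre of its underside. The jug, the two offcuts, a spray can and a pipe flange stand on it.
- bin: Yellow open-topped scrap bin, 200 (x) x 220 (y) x 110 mm high, walls and floor 4 mm, fixed to the bench; origin at the centre of its underside, z up. It stands beside the mat, to the left or right.
- offcut_a: Pale wooden block, 75 (own x) x 34 (own y) x 26 mm high, about 45 g, lying on the mat on the robot's side of the jug; origin at the centre of its underside, z up at the start.
- offcut_a_mid (a point): Middle of the pale offcut.
- offcut_b: Browner wooden block, 60 (own x) x 42 (own y) x 22 mm high, about 40 g, lying on the mat on the robot's side of the jug; origin at the centre of its underside, z up at the start.
- offcut_b_mid (a point): Middle of the browner offcut.
- jug: Blue jug, 100 (x) x 130 (y) mm, clamped to the bench by a steel bracket: it cannot move. Origin at the centre of its underside, on the mat, z up; handle at the back (+x). Shoulder 150 mm above the origin, 52 mm across at its top; the neck and cap are on the axis above the origin.
- jug_mouth (a point): Centre of the jug's mouth, the rim of its white neck, 172 mm above the jug's origin. The neck is 28 mm across, 39 mm over its lugs; a sprung seal stands 13 mm out of it under the cap (15 mm with the cap off).
- cap: Red round safety cap, 50 mm across, 30 mm tall, 30 g; origin at the centre of its underside, z up, x along the white stripe on its top. Locked, its underside is 160 mm above the jug's origin, 10 mm clear of the shoulder, and the stripe points along the jug's x. Three inner lugs sit caught under three neck lugs: as it stands it neither lifts nor turns.
- cap_top (a point): Centre of the cap's top, 30 mm above its underside. Pressing the cap down takes 4 N at first and 1 N more per mm; it can turn once it is 4.5 mm down and stops at 9 mm. Kept down, it turns anticlockwise seen from above; turned 35 to 85 degrees (best 60) it is free and lifts straight off; a stop ends the turn at 87 degrees. It does not turn clockwise.
- spray: Green spray can, 52 mm across, 150 mm high, on the mat beside the jug; origin at the centre of its underside. Not to be moved.
- flange: Dark steel pipe flange, 60 mm across, 28 mm high, on the mat on the other side of the jug from the spray can; origin at the centre of its underside. Not to be moved.
- wrench: Wrench lying at the right side of the bench. Not to be moved.
- mug: White mug, 80 mm across, 90 mm high, at the left side of the bench. Not to be moved.
- tin: Grey tin with black lid, 70 mm across, 75 mm high, at the right side of the bench. Not to be moved.
- carton: Small cardboard carton, 110 x 130 x 80 mm, at the left side of the bench. Not to be moved.

How it is judged:
By the outcome, as a careful person would: the job done as asked, in the order asked, and still so for the second after the job is handed in, while the arm keeps its last pose, push and grip.
It also fails if it takes over 72 s, if anything falls off the work surface, if the arm or the gripper's body presses on something with over 40 N, if the wrist force passes 120 N, or if a joint passes its speed limit or range.

## Robot

A 6-joint arm with a two-finger parallel gripper is mounted at the origin on the work surface. World frame = base frame: x ahead of the robot, y to its left, z up, the work surface at z = 0. Lengths are in mm, angles in rad, forces in N, time in s.
With the tool pointing down it reaches from about 300 to 875 mm from the base axis. Payload 6.4 kg.
Tool frame: the origin (TCP) lies midway between the tips of the shut fingers; the grasp point (between the pads) lies behind it (grip_depth is the y of the grasp point in the tool frame, in mm); y points along the fingers, z is the direction in which the jaws open and shut, and the axes are right-handed (so a half turn about y gives the same grasp; the last joint's range is limited). The gripper opens to 88 mm and grips with 3 to 60 N. Pads are 18 mm wide; open, the fingers measure 123 mm over their backs; the gripper's body (75 mm by 187 mm) begins 45 mm behind the grasp point.
Start: joints at [0.998, 0.181, 1.607, -0, 1.354, -0.206], TCP at [206.202, 536.77, 238.714] pointing down, gripper open.
Joint ranges: [-2.99, 2.99], [-0.89, 2.07], [0.3, 2.58], [-1.14, 4.28], [0, 2.63], [-3.12, 3.12]. Speed limits (rad/s): [2.57, 2.57, 3.01, 3.14, 3.14, 3.14].

## Interface

Orientations are given as a unit quaternion [w, x, y, z].
In Python, from cell import get_obs, read_camera, sign_off, regions_of, grip_depth gives the robot as it stands.
- The arm moves only by the shell command python3 -m inch 'ROWS'. ROWS is JSON, a list of rows, each a list of 3 entries, a list of its own where there are three numbers: the turn, a rotation vector about the tool's x, y, z each as a share of 0.1 rad, from -1 to 1, then the shift along the tool's x, y, z each as a share of 0.075 m, from -1 to 1, then the opening in per cent of the stroke, from 0 (shut) to 100 (fully open). In form: [[[ax, ay, az], [tx, ty, tz], claw], ...]. A call has 1 to 8 rows; each row shifts and turns the commanded pose from where the row before left it, along the tool's axes as they then stand; what a row does not reach is not made up. A row lasts 1/8 s, in which the tool goes at most 62.5 mm and 10.7 degrees, less where a joint would pass 70% of its speed; a pose out of reach is approached as far as the arm can. A call with a number of a shift or a turn outside -1 to 1 is refused whole. A call with a gripper value outside its range is refused whole. The fingers move at their own pace and stop on an object; the grip force is fixed at half the most. Time passes only in rows, so rows that do not move let the fingers close. It gives the time, the measured TCP pose, the force and the opening at its end, in the units of the state.
- get_obs(): the state, without advancing time (a new reading comes with each control period).
- read_camera(name): name is "scene" or "top" or "wrist"; returns a dict with "image" (384x512x3 uint8, red, green, blue), "depth" (384x512 float32, mm along the optical axis (not along the pixel's ray), 0 where there is no reading), "camera_matrix" (3x3 intrinsics, pixels), "pose" (4x4, takes a point from camera to world coordinates). Camera axes: x right, y up, looking along -z (the intrinsics and any distortion apply to the point x, -y, -z); pixel columns grow to the right and rows downward; lengths in mm; the calibration is good to about 2 mm. A picture is of the moment at which its call begins.
- sign_off(): hands the job in, once; it reports no verdict.
Trained networks look in a picture, given as the dict that the camera call returned (one of the last four; its "shot" number tells which), for a name from the list of things; names that differ only in an ending like _2 or _b are one class to them, and where a whole thing is asked for, a point or a joint stands for the part that bears it (a point fixed in the world has none). Each returns a list of dicts, best first, with "score" (0 to 1); they miss things now and then, are a little off and sometimes report something else, mostly with a low value. They report only what shows in the picture. A call takes as long as a camera call.
- regions_of(picture, name): "mask" (384x512 bool, what is visible of it) and "box" ([left, top, width, height] in pixels, round what is visible of it).
The state is a dict: "t": time; "q": joint angles; "joint_vel": joint speeds; "joint_efforts": joint torques, N m; "tcp_pos": TCP position; "tool_rot": TCP orientation; "force": force on the tool from outside, world axes, zero at the start; "torque": the same for the moment, N m; "gripper_width": finger opening in mm.
Only numpy, scipy, OpenCV 4.12 (cv2) and the standard library are available. Lean on these libraries where they do the work, as an engineer would, in place of code of your own. Each camera call takes 0.05 s, during which the arm holds its last target.

## Working session

There is one attempt and no reset: what is moved stays moved. The work goes in short steps, Python scripts to look and compute and a shell command to move; the robot and the scene stay as the last step left them, time stands still between calls to the robot, and variables do not carry over. Pictures are saved under pics/ and viewed, and the job is handed in when it is done.

```bash
ls; mkdir -p pics; python3 - <<'E'
from cell import *
import cv2,numpy as np
print(get_obs(), grip_depth)
ps=[]
for n in("top","scene","wrist"):
    p=read_camera(n); cv2.imwrite(f"pics/{n}0.png",p["image"][:,:,::-1]); np.savez(f"{n}0.npz",**{k:p[k] for k in("image","depth","camera_matrix","pose")})
    print(n,p.keys(),p["pose"].round(3).tolist(),p["camera_matrix"].tolist())
    for o in ("offcut_a","offcut_b","jug","cap","bin"):
        for r in regions_of(p,o)[:3]:
            print(n,o,round(r["score"],2),r["box"])
E
```

```text
pics
{'t': 0.0, 'q': array([ 9.97728504e-01,  1.81512516e-01,  1.60797377e+00,  3.28179155e-07,
        1.35376658e+00, -2.06306344e-01]), 'joint_vel': array([ 3.21709302e-04, -1.54606947e-03,  1.69833998e-03,  8.46087309e-04,
        6.68731497e-05, -1.34976460e-03]), 'joint_efforts': array([ 5.65931641e-04, -4.33870733e+01, -3.41849649e+01,  7.03554321e-02,
        3.83473537e-02, -1.62209935e-04]), 'tcp_pos': array([205.8958053 , 536.32553143, 237.84270407]), 'tool_rot': array([-0.69470742,  0.69579327, -0.12916729,  0.1287211 ]), 'force': array([-0.05093577, -0.01165767,  0.72231179]), 'torque': array([0.05354717, 0.02757972, 0.00225163]), 'gripper_width': 88.06689016945644} -18.700000000000003
top dict_keys(['image', 'depth', 'camera_matrix', 'pose', 'shot']) [[0.097, 0.97, -0.224, 241.605], [-0.995, 0.094, -0.022, -16.388], [0.0, 0.225, 0.974, 1295.694], [0.0, 0.0, 0.0, 1.0]] [[383.2920419083001, 0.0, 260.50196182646937], [0.0, 383.2920419083001, 190.9835184430766], [0.0, 0.0, 1.0]]
top offcut_a 0.66 [174.2, 192.3, 6.2, 24.0]
top offcut_a 0.49 [212.6, 209.5, 16.8, 19.6]
top off
[... 537 characters left out ...]
.0, 264.9587161027452], [0.0, 480.9659222039992, 189.8167377616461], [0.0, 0.0, 1.0]]
scene offcut_a 0.67 [320.5, 179.8, 17.1, 13.3]
scene offcut_a 0.46 [286.0, 179.0, 11.3, 12.8]
scene offcut_b 0.67 [320.5, 179.8, 17.1, 13.3]
scene offcut_b 0.46 [286.0, 179.0, 11.3, 12.8]
scene jug 0.58 [298.1, 199.9, 40.6, 33.5]
scene cap 0.51 [316.7, 192.4, 14.7, 11.6]
scene bin 0.72 [186.8, 192.1, 61.4, 63.1]
wrist dict_keys(['image', 'depth', 'camera_matrix', 'pose', 'shot']) [[0.359, -0.901, -0.245, 142.809], [0.933, 0.346, 0.094, 561.097], [0.0, -0.262, 0.965, 384.915], [0.0, 0.0, 0.0, 1.0]] [[328.03777309522985, 0.0, 251.65798158720938], [0.0, 328.03777309522985, 190.68986985001288], [0.0, 0.0, 1.0]]
```

View pics/top0.png

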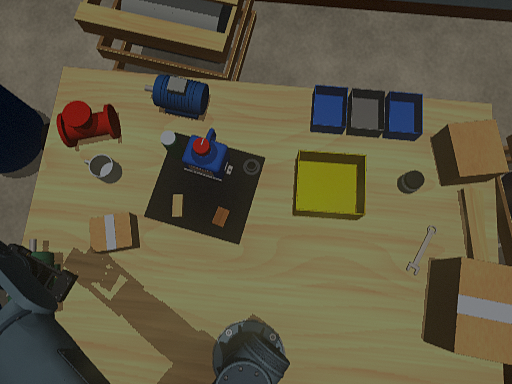

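View pics/scene0.png

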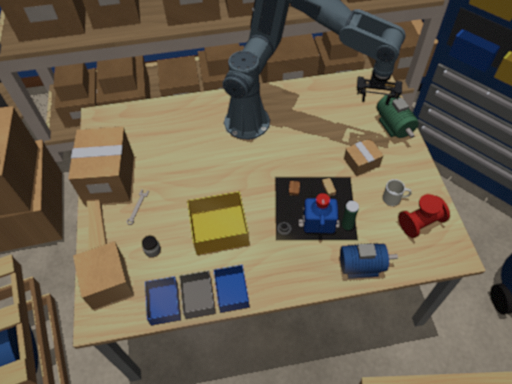

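```bash
python3 - <<'E'
import cv2
a=cv2.imread("pics/top0.png")[95:255,140:300]; cv2.imwrite("pics/top0z.png",cv2.resize(a,(600,600),interpolation=cv2.INTER_CUBIC))
E
```

```text
(no output)
```

View pics/top0z.png

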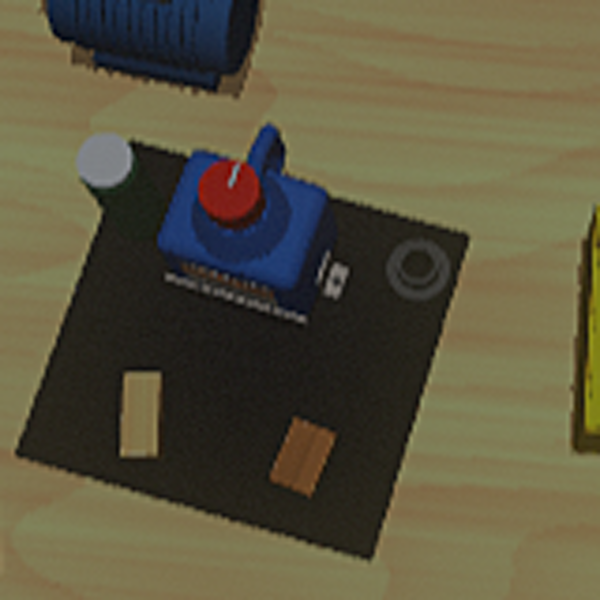

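The top view shows the pale offcut at about (177,205), the brown one at (221,217), the cap at (202,146) and the bin at (330,185). Next I'll measure them.

```bash
cat > h.py <<'E'
import numpy as np,cv2
from scipy.spatial.transform import Rotation as R
from cell import *
def pts(p):
    K=np.array(p["camera_matrix"]);d=np.asarray(p["depth"]);v,u=np.mgrid[0:384,0:512]
    x=(u-K[0,2])*d/K[0,0];y=(v-K[1,2])*d/K[1,1]
    P=np.stack([x,-y,-d,np.ones_like(d)],-1)@np.array(p["pose"]).T
    return P[...,:3]
def state():
    o=get_obs();q=o["tool_rot"];M=R.from_quat([q[1],q[2],q[3],q[0]])
    return o,M
def tgt(psi):
    "tool down, jaw axis z at world yaw psi (deg)"
    a=np.radians(psi);z=np.array([np.cos(a),np.sin(a),0]);y=np.array([0,0,-1.]);x=np.cross(y,z)
    return R.from_matrix(np.stack([x,y,z],1))
def go(pos,psi=None):
    "shift in tool axes (units .075m) & turn (units .1rad) to put TCP at pos"
    o,M=state();d=M.inv().apply(np.array(pos)-o["tcp_pos"])
    print("t",round(o["t"],2),"tcp",o["tcp_pos"].round(1),"yaw z",np.degrees(np.arctan2(*M.as_matrix()[[1,0],2])).round(2),"w",round(o["gripper_width"],1),"F",o["force"].round(1),"tilt",M.as_matrix()[:,1].round(3), "q6",o["q"][5].round(2))
    print("shift units total",(d/75).round(3))
    if psi is not None:
        rv=(M.inv()*tgt(psi)).as_rotvec();print("turn units",(rv/.1).round(3))
E
python3 - <<'E'
from h import *
go([0,0,0],0)
for n in("top","scene"):
    p=dict(np.load(n+"0.npz"));P=pts(p);im=p["image"].astype(int);hsv=cv2.cvtColor(p["image"],cv2.COLOR_RGB2HSV)
    boxes={"top":{"a":(170,190,14,32),"b":(210,205,22,25),"cap":(188,133,26,26),"mat":(140,130,130,118),"spray":(155,125,25,25),"fl":(240,155,25,25)},"scene":{"a":(318,175,22,22),"b":(284,176,20,20),"cap":(312,190,22,20),"mat":(270,172,90,72)}}[n]
    for k,(l,t,w,h) in boxes.items():
        s=np.s_[t:t+h,l:l+w];H=hsv[s];Q=P[s]
        if k in"ab": m=(H[...,2]>75)&(H[...,0]<30)&(H[...,1]>50)
        elif k=="cap": m=((H[...,0]<8)|(H[...,0]>172))&(H[...,1]>150)&(H[...,2]>80)
        elif k=="spray": m=(Q[...,2]>140)
        elif k=="fl": m=(Q[...,2]>20)
        else: m=(H[...,2]<45)&(abs(Q[...,2]-4)<8)
        if k in "ab": m&=(Q[...,2]>12)
        if k=="cap": m&=Q[...,2]>185
        q=Q[m]
        if len(q)<5: print(n,k,len(q));continue
        r=cv2.minAreaRect(q[:,:2].astype(np.float32))
        print(n,k,len(q),"mean",q.mean(0).round(1),"med z",np.median(q[:,2]).round(1),"rect",np.round(r[0],1),np.round(r[1],1),round(r[2],1))
    Y=(hsv[...,0]>22)&(hsv[...,0]<33)&(hsv[...,1]>200)&(P[...,2]<130)
    c,lab,st,ce=cv2.connectedComponentsWithStats(Y.astype(np.uint8));i=1+st[1:,4].argmax();q=P[lab==i]
    t=q[q[:,2]>100];r=cv2.minAreaRect(t[:,:2].astype(np.float32));print(n,"bin",len(t),q[:,2].max(),r)
E
```

```text
t 0.9 tcp [206.2 536.8 238.7] yaw z 68.98 w 88.0 F [-0.1  0.8  0.8] tilt [ 0.  0. -1.] q6 -0.21
shift units total [ 0.     3.183 -7.667]
turn units [-1.000e-03  1.204e+01 -0.000e+00]
top a 228 mean [457.4 285.6  34.4] med z 29.1 rect [349.5 161.3] [409.6  71.6] 48.8
top b 215 mean [433.7 137.1  31.5] med z 25.8 rect [344.7  84. ] [280.4  65.1] 31.1
top cap 189 mean [619.3 203.1 193.5] med z 193.4 rect [619.6 203.4] [46.2 46.7] 5.4
top mat 6149 mean [506.7 200.4   3.7] med z 3.6 rect [538.1 205.4] [340.  316.9] 79.2
top spray 211 mean [643.2 312.4 168. ] med z 152.9 rect [448.5 168.4] [552.5  49.8] 36.6
top fl 66 mean [614.5  51.7  49.1] med z 31.0 rect [439.3  28.3] [403.9  34.8] 7.8
top bin 106 115.84521704826057 ((520.3483276367188, -150.4192657470703), (271.4384765625, 134.96014404296875), 45.20702362060547)
scene a 175 mean [491.7 270.6  67.2] med z 30.0 rect [986.2  54.7] [  61.7 1269.7] 66.1
scene b 121 mean [435.2 139.   25.6] med z 25.3 rect [422.4 139.1] [46.6 91.3] 86.9
scene cap 110 mean [620.6 204.  193.8] med z 193.8 rect [621.  203.6] [49.9 50.4] 57.8
scene mat 2219 mean [530.9 193.1   4.1] med z 4.1 rect [539.1 208.9] [328. 312.] 79.4
scene bin 0 -720.0270427079954 ((0.0, 0.0), (0.0, 0.0), 0.0)
```

```bash
python3 - <<'E'
from h import *
for n in("top","scene"):
    p=dict(np.load(n+"0.npz"));P=pts(p);hsv=cv2.cvtColor(p["image"],cv2.COLOR_RGB2HSV)
    boxes={"top":{"a":(170,190,14,32),"b":(210,205,22,25),"spray":(155,125,25,25),"fl":(240,155,25,25),"bin":(285,140,90,85),"stripe":(188,133,26,26),"shoulder":(175,120,65,65)},"scene":{"a":(318,175,22,22),"b":(284,176,20,20),"stripe":(312,190,22,20),"bin":(180,185,75,75),"spray":(340,195,22,40),"fl":(275,218,20,20),"shoulder":(290,185,60,60)}}[n]
    for k,(l,t,w,h) in boxes.items():
        s=np.s_[t:t+h,l:l+w];H=hsv[s];Q=P[s];z=Q[...,2]
        m={"a":(abs(z-30)<4)&(H[...,2]>60)&(H[...,1]>40),"b":(abs(z-26)<4)&(H[...,2]>60)&(H[...,1]>40),"spray":abs(z-154)<6,"fl":abs(z-32)<5,"bin":abs(z-110)<5,"stripe":(H[...,1]<120)&(abs(z-194)<5),"shoulder":abs(z-154)<5}[k]
        c,lab,st,ce=cv2.connectedComponentsWithStats(m.astype(np.uint8))
        if c<2: print(n,k,"none");continue
        i=1+st[1:,4].argmax();q=Q[lab==i]
        r=cv2.minAreaRect(q[:,:2].astype(np.float32)); e,v=np.linalg.eigh(np.cov(q[:,:2].T)); a=np.degrees(np.arctan2(v[1,1],v[0,1]))
        print(n,k,len(q),"mean",q.mean(0).round(1),"rect",np.round(r[0],1),np.round(r[1],1),round(r[2],1),"pca",a.round(1),(np.sqrt(e*12)).round(0))
E
```

```text
top a 193 mean [459.3 287.7  29.4] rect [459.8 287.1] [73.  34.8] 5.5 pca -174.3 [34. 74.]
top b 200 mean [435.5 137.9  25.8] rect [435.5 137.7] [41.3 58.9] 74.3 pca 163.0 [42. 60.]
top spray 175 mean [650.9 318.6 153.2] rect [651.  318.6] [46.  47.1] 56.1 pca -148.7 [42. 43.]
top fl 53 mean [622.3  53.8  31.6] rect [621.6  53.2] [35.8 34.5] 6.7 pca -151.7 [40. 43.]
top bin 143 mean [ 573.1 -309.6  109.2] rect [ 570.8 -285.8] [201.1  68.8] 2.0 pca -172.8 [ 52. 247.]
top stripe 10 mean [633.  200.4 193.9] rect [633.1 200.1] [ 4.1 19.1] 82.6 pca 169.0 [ 5. 23.]
top shoulder 61 mean [605.6 197.  152.1] rect [608.9 196.8] [32.1 59.4] 18.6 pca 111.8 [29. 64.]
scene a 57 mean [465.1 289.3  29.8] rect [460.8 287.3] [70.1 33.4] 6.6 pca 169.9 [31. 66.]
scene b 73 mean [433.8 139.   25.7] rect [435.  138.8] [39.1 66.4] 76.5 pca 160.4 [41. 63.]
scene stripe 6 mean [631.9 202.1 194.8] rect [631.8 202. ] [ 4.1 12.5] 73.3 pca 166.5 [ 7. 17.]
scene bin 34 mean [ 654.4 -118.9  109.9] rect [ 655.2 -118.5] [39.  79.2] 41.0 pca 124.0 [40. 82.]
scene spray 84 mean [650.2 319.6 153.6] rect [648.5 320.4] [44.4 46.1] 87.3 pca 152.5 [41. 47.]
scene fl 31 mean [620.4  55.8  32. ] rect [622.6  54.8] [37.1 38.3] 78.3 pca -176.2 [42. 44.]
scene shoulder 32 mean [636.7 204.2 152.6] rect [636.8 205. ] [23.9 62.2] 3.5 pca 89.3 [22. 65.]
```

```bash
python3 -m inch '[[[0,-0.93,0],[0,0,0],100],[[0,-0.93,0],[0,0,0],100],[[0,-0.93,0],[0,0,0],100],[[0,-0.93,0],[0,0,0],100],[[0,-0.93,0],[0,0,0],100]]'; python3 -c "
from h import *
go([459.5,287.5,120],95.6)"
```

```text
t: 1.52
tcp_pos: [206.2, 536.8, 238.7]
tool_rot: [-0.706, 0.706, 0.036, -0.036]
force: [-0.1, 0.1, 0.4]
gripper_width: 88.2
t 1.52 tcp [206.2 536.8 238.7] yaw z 95.8 w 88.2 F [-0.1  0.1  0.4] tilt [-0. -0. -1.] q6 -0.67
shift units total [ 3.024  1.583 -3.648]
turn units [ 0.     0.035 -0.   ]
```

```bash
python3 -m inch '[[[0,0,0],[0.378,0.198,-0.456],100],[[0,0,0],[0.378,0.198,-0.456],100],[[0,0,0],[0.378,0.198,-0.456],100],[[0,0,0],[0.378,0.198,-0.456],100],[[0,0,0],[0.378,0.198,-0.456],100],[[0,0,0],[0.378,0.198,-0.456],100],[[0,0,0],[0.378,0.198,-0.456],100],[[0,0,0],[0.378,0.198,-0.456],100]]'; python3 -c "
from h import *
go([459.5,287.5,10],95.6)
p=read_camera('wrist');cv2.imwrite('pics/w1.png',p['image'][:,:,::-1])
P=pts(p);z=P[...,2];hsv=cv2.cvtColor(p['image'],cv2.COLOR_RGB2HSV)
m=(abs(z-30)<5)&(hsv[...,1]>40)
c,lab,st,ce=cv2.connectedComponentsWithStats(m.astype(np.uint8))
for i in range(1,c):
  if st[i,4]>200: r=cv2.minAreaRect(P[lab==i][:,:2].astype(np.float32));print(st[i],r)
"
```

```text
t: 2.52
tcp_pos: [459.8, 285.7, 119.7]
tool_rot: [0.706, -0.706, -0.035, 0.034]
force: [0.7, 0.1, 0.1]
gripper_width: 88.1
t 2.52 tcp [459.8 285.7 119.7] yaw z 95.62 w 88.1 F [0.7 0.1 0.1] tilt [ 0.001  0.    -1.   ] q6 -1.33
shift units total [-0.003  1.462  0.024]
turn units [-0.002  0.004  0.006]
[ 446    0   12  152 1319] ((364.4333801269531, 413.7351989746094), (99.68705749511719, 2.481069326400757), 15.428946495056152)
[  18   90   75   97 4517] ((433.14599609375, 138.88058471679688), (42.8814582824707, 60.094993591308594), 73.37812042236328)
[ 230  141   47   98 4384] ((457.0701904296875, 287.24542236328125), (75.2956771850586, 33.58995056152344), 6.556494235992432)
```

View pics/w1.png

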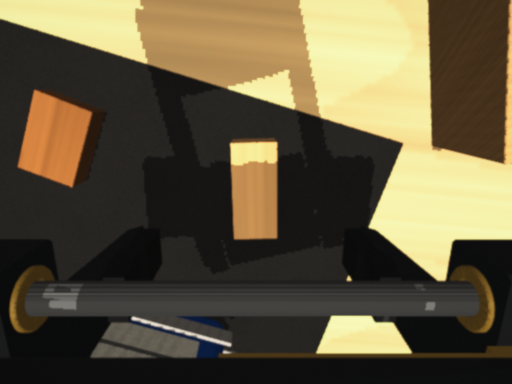

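The wrist view shows the pale offcut at (254,190), centred between the fingers, and the brown one at (60,140). I'll descend and grip the pale one.

```bash
python3 -m inch '[[[0,0.04,0],[0,0.5,0.02],100],[[0,0,0],[-0.02,0.5,0],100],[[0,0,0],[0,0.3,0],100],[[0,0,0],[0,0.16,0],100],[[0,0,0],[0,0,0],100],[[0,0,0],[0,0,0],0],[[0,0,0],[0,0,0],0],[[0,0,0],[0,0,0],0]]'; python3 -m inch '[[[0,0,0],[0,0,0],0],[[0,0,0],[0,0,0],0],[[0,0,0],[0,0,0],0],[[0,0,0],[0,0,0],0]]'
```

```text
t: 3.58
tcp_pos: [457.6, 288.3, 11.1]
tool_rot: [0.706, -0.706, -0.034, 0.033]
force: [-0.3, -0.2, 0.2]
gripper_width: 60.6
t: 4.08
tcp_pos: [457.1, 288.1, 10.5]
tool_rot: [-0.706, 0.706, 0.033, -0.033]
force: [-0.5, -1.2, 1.3]
gripper_width: 33.7
```

Gripped, at a width of 33.7 mm. Next I'll lift it.

```bash
python3 -m inch '[[[0,0,0],[0,-0.3,0],0],[[0,0,0],[0,-0.6,0],0],[[0,0,0],[0,-0.7,0],0],[[0,0,0],[0,-0.7,0],0],[[0,0,0],[0,-0.7,0],0],[[0,0,0],[0,0,0],0]]'; python3 -c "
from h import *
go([571,-175,235],60)"
```

```text
t: 4.82
tcp_pos: [459.7, 289.1, 240.5]
tool_rot: [0.707, -0.705, -0.037, 0.03]
force: [-0.5, 0.3, -0.3]
gripper_width: 34.0
t 4.83 tcp [459.7 289.1 240.5] yaw z 95.41 w 34.0 F [-0.5  0.3 -0.3] tilt [ 0.009  0.003 -1.   ] q6 -1.32
shift units total [ 0.894  0.067 -6.301]
turn units [-0.052  6.18   0.082]
```

```bash
python3 -m inch '[[[0,0,0],[0.09,0,-0.6],0],[[0,0,0],[0.09,0,-0.6],0],[[0,0,0],[0.09,0,-0.6],0],[[0,0,0],[0.09,0,-0.6],0],[[0,0,0],[0.09,0,-0.6],0],[[0,0,0],[0.09,0,-0.6],0],[[0,0,0],[0.09,0,-0.6],0],[[0,0,0],[0.09,0,-0.6],0]]';python3 -m inch '[[[0,0,0],[0.09,0,-0.6],0],[[0,0,0],[0.09,0,-0.6],0],[[0,0,0],[0,0,0],0],[[0,0,0],[0,0,0],0]]'; python3 -c "
from h import *
go([571,-175,75],90)
P=pts(p:=read_camera('top'));cv2.imwrite('pics/t2.png',p['image'][:,:,::-1])
p=read_camera('scene');cv2.imwrite('pics/s2.png',p['image'][:,:,::-1])
hsv=cv2.cvtColor(p['image'],cv2.COLOR_RGB2HSV);P=pts(p)
m=regions_of(p,'bin');print([(r['score'],r['box']) for r in m]);q=P[m[0]['mask']];print(np.percentile(q[np.abs(q[:,2]-108)<6],[1,99],axis=0),np.percentile(q[q[:,2]<12],[1,50,99],axis=0))
"
```

```text
t: 5.82
tcp_pos: [544.1, -66.5, 233.6]
tool_rot: [0.707, -0.706, -0.032, 0.034]
force: [0.2, 0.2, -0.7]
gripper_width: 33.9
t: 6.32
tcp_pos: [565.8, -152.9, 233.9]
tool_rot: [0.707, -0.706, -0.032, 0.034]
force: [-0.4, -0.1, -0.2]
gripper_width: 33.9
t 6.33 tcp [ 565.8 -152.9  233.9] yaw z 95.37 w 33.9 F [-0.4 -0.1 -0.2] tilt [-0.002  0.002 -1.   ] q6 -2.13
shift units total [ 0.046  2.117 -0.304]
turn units [-0.017  0.938 -0.023]
[(0.79, [188.3, 194.7, 62.9, 61.7])]
[[ 469.20067452 -318.60004021  102.06454611]
 [ 669.94754144  -99.55542107  113.78852395]] [[ 465.55746347 -314.84093333   -7.02795868]
 [ 540.46166211 -211.42038674    3.96032161]
 [ 665.73681686 -106.03280008   11.7118922 ]]
```

View pics/t2.png

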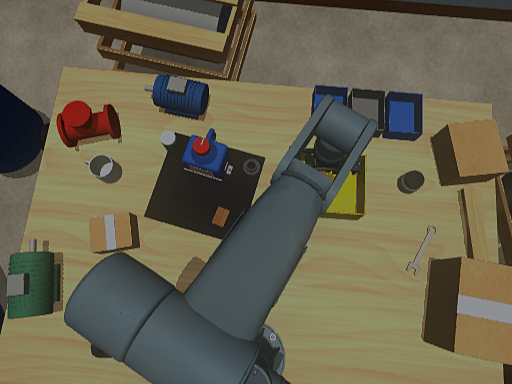

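View pics/s2.png

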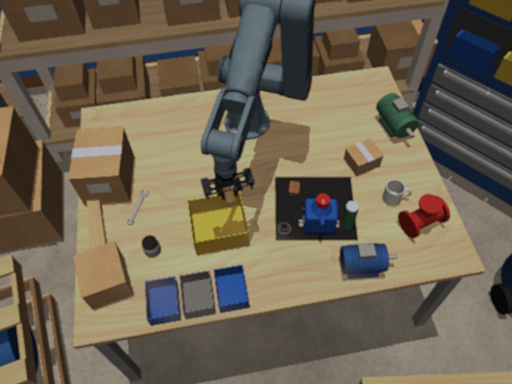

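The arm is at the bin with the pale offcut held. The bin spans x 468–670 and y −319 to −100. I'll lower it and release.

```bash
python3 -m inch '[[[0,0,0],[0.03,0.2,-0.48],0],[[0,0,0],[0.03,0.4,-0.48],0],[[0,0,0],[0,0.6,0],0],[[0,0,0],[0,0.5,0],0],[[0,0,0],[0,0.4,0],0],[[0,0,0],[0,0.05,0],0],[[0,0,0],[0,0,0],0],[[0,0,0],[0,0,0],0]]'; python3 -m inch '[[[0,0,0],[0,0,0],75],[[0,0,0],[0,0,0],75],[[0,0,0],[0,0,0],75],[[0,0,0],[0,0,0],75],[[0,0,0],[0,0,0],75]]'; python3 -c "
from h import *
P=read_camera('wrist');cv2.imwrite('pics/w2.png',P['image'][:,:,::-1])
go([433.3,138.8,240],73)"
```

```text
t: 7.48
tcp_pos: [579.1, -225.2, 76.1]
tool_rot: [-0.706, 0.707, 0.034, -0.033]
force: [-0.0, -0.1, -0.6]
gripper_width: 33.9
t: 8.1
tcp_pos: [577.8, -224.8, 74.1]
tool_rot: [0.706, -0.706, -0.033, 0.033]
force: [0.5, -0.3, -0.4]
gripper_width: 66.1
t 8.15 tcp [ 577.8 -224.9   74.1] yaw z 95.4 w 66.3 F [-0.9 -0.2  0.1] tilt [-0.  0. -1.] q6 -2.23
shift units total [-1.463 -2.212  5.009]
turn units [-0.000e+00  3.909e+00 -1.000e-03]
```

View pics/w2.png

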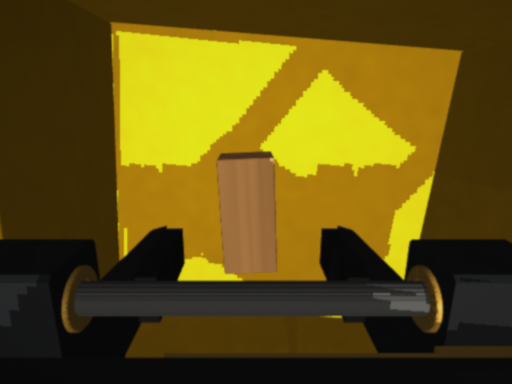

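The offcut lies on the bin floor at about (248,212). I'll go back for the brown one.

```bash
python3 -m inch '[[[0,0,0],[0,-0.4,0],100],[[0,0,0],[0,-0.6,0],100],[[0,0.98,0],[0,-0.6,0],100],[[0,0.98,0],[0,-0.6,0],100],[[0,0.98,0],[0,0,0],100],[[0,0.97,0],[0,0,0],100],[[0,0,0],[0,0,0],100]]'; python3 -c "
from h import *
go([433.3,138.8,240],73)"
```

```text
t: 9.02
tcp_pos: [577.8, -224.8, 239.2]
tool_rot: [0.699, -0.699, 0.104, -0.104]
force: [-0.4, 0.5, -0.3]
gripper_width: 87.9
t 9.03 tcp [ 577.8 -224.8  239.2] yaw z 73.04 w 87.9 F [-0.4  0.5 -0.3] tilt [-0.  0. -1.] q6 -1.84
shift units total [-3.257 -0.011  4.076]
turn units [-0.     0.007 -0.   ]
```

```bash
python3 -m inch '[[[0,0,0],[-0.407,0,0.51],100],[[0,0,0],[-0.407,0,0.51],100],[[0,0,0],[-0.407,0,0.51],100],[[0,0,0],[-0.407,0,0.51],100],[[0,0,0],[-0.407,0,0.51],100],[[0,0,0],[-0.407,0,0.51],100],[[0,0,0],[-0.407,0,0.51],100],[[0,0,0],[-0.407,0,0.51],100]]';python3 -m inch '[[[0,0,0],[0,0.5,0],100],[[0,0,0],[0,0.6,0],100],[[0,0,0],[0,0.5,0],100],[[0,0,0],[0,0,0],100]]'; python3 -c "
from h import *
p=read_camera('wrist');cv2.imwrite('pics/w3.png',p['image'][:,:,::-1])
P=pts(p);z=P[...,2];hsv=cv2.cvtColor(p['image'],cv2.COLOR_RGB2HSV)
m=(abs(z-26)<5)&(hsv[...,1]>40)
c,lab,st,ce=cv2.connectedComponentsWithStats(m.astype(np.uint8))
for i in range(1,c):
  if st[i,4]>2000: r=cv2.minAreaRect(P[lab==i][:,:2].astype(np.float32));print(st[i],r)
go([433.3,138.8,9],73)"
```

```text
t: 10.02
tcp_pos: [433.1, 140.5, 239.2]
tool_rot: [0.699, -0.699, 0.104, -0.104]
force: [1.8, 0.0, -0.0]
gripper_width: 88.0
t: 10.52
tcp_pos: [431.3, 139.1, 116.7]
tool_rot: [-0.699, 0.7, -0.106, 0.102]
force: [-0.0, 0.6, 0.6]
gripper_width: 88.4
[ 223  158   57   78 4279] ((432.94317626953125, 138.29925537109375), (41.74726867675781, 60.321712493896484), 74.12149810791016)
t 10.57 tcp [433.1 139.2 118.7] yaw z 73.07 w 88.1 F [0.4 0.1 0.3] tilt [-0.003 -0.    -1.   ] q6 -1.23
shift units total [ 0.008  1.463 -0.002]
turn units [ 0.009  0.013 -0.026]
```

View pics/w3.png

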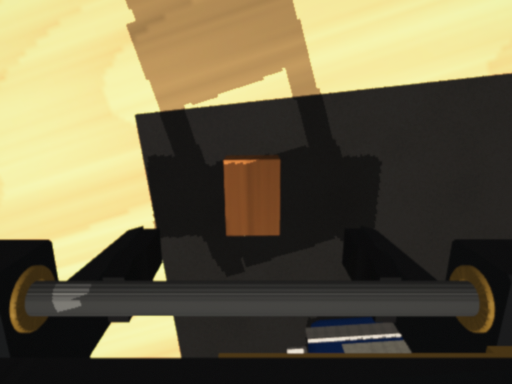

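The brown offcut is centred at (252,198), between the fingers. I'll grip it.

```bash
python3 -m inch '[[[0,0,0],[0,0.5,0],100],[[0,0,0],[0,0.5,0],100],[[0,0,0],[0,0.3,0],100],[[0,0,0],[0,0.14,0],100],[[0,0,0],[0,0,0],100],[[0,0,0],[0,0,0],0],[[0,0,0],[0,0,0],0],[[0,0,0],[0,0,0],0]]'; python3 -m inch '[[[0,0,0],[0,0,0],0],[[0,0,0],[0,0,0],0],[[0,0,0],[0,0,0],0]]';python3 -m inch '[[[0,0,0],[0,-0.3,0],0],[[0,0,0],[0,-0.6,0],0],[[0,0,0],[0,-0.7,0],0],[[0,0,0],[0,-0.7,0],0],[[0,0,0],[0,-0.7,0],0],[[0,0,0],[0,0,0],0]]'; python3 -c "
from h import *
go([565,-165,235],90)"
```

```text
t: 11.58
tcp_pos: [434.3, 139.3, 11.8]
tool_rot: [0.699, -0.699, 0.104, -0.105]
force: [0.3, -1.1, -0.0]
gripper_width: 60.2
t: 11.95
tcp_pos: [433.9, 139.2, 11.2]
tool_rot: [-0.699, 0.699, -0.105, 0.105]
force: [-0.7, 0.7, 1.5]
gripper_width: 41.8
t: 12.7
tcp_pos: [436.5, 139.4, 240.6]
tool_rot: [0.7, -0.699, 0.101, -0.108]
force: [0.4, -0.7, -1.1]
gripper_width: 41.6
t 12.7 tcp [436.5 139.4 240.6] yaw z 73.01 w 41.6 F [ 0.4 -0.7 -1.1] tilt [ 0.009  0.    -1.   ] q6 -1.23
shift units total [ 2.824  0.088 -3.381]
turn units [-0.018 -2.966  0.088]
```

```bash
python3 -m inch '[[[0,0,0],[0.353,0.01,-0.423],0],[[0,0,0],[0.353,0.01,-0.423],0],[[0,0,0],[0.353,0.01,-0.423],0],[[0,0,0],[0.353,0.01,-0.423],0],[[0,0,0],[0.353,0.01,-0.423],0],[[0,0,0],[0.353,0.01,-0.423],0],[[0,0,0],[0.353,0.01,-0.423],0],[[0,0,0],[0.353,0.01,-0.423],0]]';python3 -m inch '[[[0,0,0],[0,0,0],0],[[0,0,0],[0,0,0],0],[[0,0,0],[0,0,0],0]]'; python3 -c "
from h import *
go([565,-165,75],73)"
```

```text
t: 13.7
tcp_pos: [561.8, -166.4, 228.0]
tool_rot: [0.7, -0.699, 0.106, -0.104]
force: [0.7, -0.9, 0.2]
gripper_width: 41.8
t: 14.08
tcp_pos: [561.6, -164.1, 229.6]
tool_rot: [0.7, -0.699, 0.105, -0.104]
force: [-0.6, 0.1, 0.1]
gripper_width: 41.5
t 14.07 tcp [ 561.6 -164.1  229.6] yaw z 73.06 w 41.5 F [-0.6  0.1  0.1] tilt [-0.001  0.001 -1.   ] q6 -1.76
shift units total [4.800e-02 2.062e+00 1.000e-03]
turn units [-0.004  0.01  -0.011]
```

```bash
python3 -m inch '[[[0,0,0],[0,0.3,0],0],[[0,0,0],[0,0.6,0],0],[[0,0,0],[0,0.6,0],0],[[0,0,0],[0,0.4,0],0],[[0,0,0],[0,0.15,0],0],[[0,0,0],[0,0,0],0],[[0,0,0],[0,0,0],0]]'; python3 -m inch '[[[0,0,0],[0,0,0],62],[[0,0,0],[0,0,0],62],[[0,0,0],[0,0,0],62],[[0,0,0],[0,0,0],62],[[0,0,0],[0,0,0],62]]'; python3 -c "
from h import *
P=read_camera('wrist');cv2.imwrite('pics/w4.png',P['image'][:,:,::-1])
go([620,203.5,270],73)"
```

```text
t: 14.95
tcp_pos: [563.3, -165.8, 78.1]
tool_rot: [-0.699, 0.7, -0.103, 0.105]
force: [1.3, -0.5, -0.9]
gripper_width: 41.6
t: 15.58
tcp_pos: [562.1, -165.4, 76.4]
tool_rot: [0.699, -0.699, 0.105, -0.105]
force: [-0.9, 0.8, 0.0]
gripper_width: 54.4
t 15.62 tcp [ 562.1 -165.4   76.4] yaw z 72.99 w 54.8 F [ 0.3  0.2 -0.4] tilt [-0.  0. -1.] q6 -1.76
shift units total [-0.701 -2.582  4.93 ]
turn units [-0.    -0.001 -0.002]
```

View pics/w4.png

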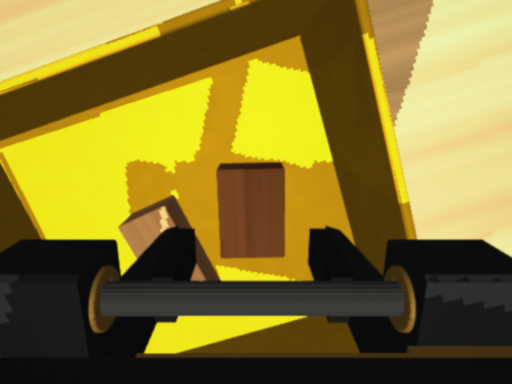

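Both offcuts are in the bin: brown at (252,210), pale at about (170,240). Next is the cap.

```bash
python3 -m inch '[[[0,0,0],[0,-0.4,0],100],[[0,0,0],[0,-0.6,0],100],[[0,0,0],[0,-0.7,0],100],[[0,0,0],[0,-0.7,0],100],[[0,0,0],[0,-0.18,0],100]]'; python3 -m inch '[[[0,0,0],[-0.0876,0,0.616],100],[[0,0,0],[-0.0876,0,0.616],100],[[0,0,0],[-0.0876,0,0.616],100],[[0,0,0],[-0.0876,0,0.616],100],[[0,0,0],[-0.0876,0,0.616],100],[[0,0,0],[-0.0876,0,0.616],100],[[0,0,0],[-0.0876,0,0.616],100],[[0,0,0],[-0.0876,0,0.616],100]]'; python3 -m inch '[[[0,0,0],[0,0,0],100],[[0,0,0],[0,0,0],100],[[0,0,0],[0,0,0],100]]';python3 -c "
from h import *
p=read_camera('wrist');cv2.imwrite('pics/w5.png',p['image'][:,:,::-1])
P=pts(p);z=P[...,2];hsv=cv2.cvtColor(p['image'],cv2.COLOR_RGB2HSV)
m=(abs(z-194)<4)
c,lab,st,ce=cv2.connectedComponentsWithStats(m.astype(np.uint8))
for i in range(1,c):
  if st[i,4]>1000: 
    q=P[lab==i];print(st[i],q.mean(0),cv2.minEnclosingCircle(q[:,:2].astype(np.float32)))
go([620,203.5,240],73)"
```

```text
t: 16.25
tcp_pos: [563.8, -166.2, 274.5]
tool_rot: [-0.698, 0.7, -0.102, 0.107]
force: [0.7, -0.7, -1.3]
gripper_width: 88.2
t: 17.25
tcp_pos: [619.5, 204.8, 268.3]
tool_rot: [-0.699, 0.7, -0.105, 0.104]
force: [1.0, -0.2, 0.6]
gripper_width: 87.9
t: 17.62
tcp_pos: [619.9, 202.1, 269.4]
tool_rot: [-0.699, 0.699, -0.105, 0.105]
force: [0.2, 0.1, 0.4]
gripper_width: 87.8
[ 218  164   71   70 3893] [618.60987787 203.50746118 194.1458842 ] ((619.3538818359375, 203.28509521484375), 25.530757904052734)
t 17.68 tcp [620.  202.  269.7] yaw z 72.9 w 88.3 F [-0.7  0.2 -0.8] tilt [-0. -0. -1.] q6 -1.14
shift units total [-0.006  0.396  0.019]
turn units [ 0.004 -0.018 -0.003]
```

View pics/w5.png

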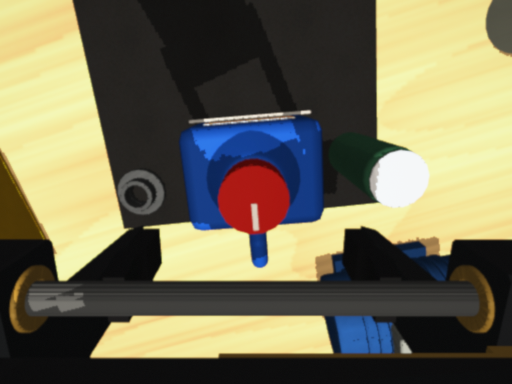

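The cap sits at (253,198), centred between the fingers. I'll descend around it.

```bash
python3 -m inch '[[[0,0,0],[0,0.4,0.02],100],[[0,0,0],[0,0.45,0],100],[[0,0,0],[0,0.3,0],100],[[0,0,0],[0,0.15,0],100],[[0,0,0],[0,0.05,0],100],[[0,0,0],[0,0,0],100],[[0,0,0],[0,0,0],100]]'; python3 -c "
from h import *
go([619.6,203.4,167.5],73)"
```

```text
t: 18.55
tcp_pos: [621.1, 204.9, 169.9]
tool_rot: [0.7, -0.699, 0.104, -0.105]
force: [0.4, -0.6, -0.8]
gripper_width: 88.1
t 18.55 tcp [621.1 204.9 169.9] yaw z 73.0 w 88.1 F [ 0.4 -0.6 -0.8] tilt [ 0.002  0.    -1.   ] q6 -1.14
shift units total [-0.013  0.032 -0.025]
turn units [-0.008 -0.001  0.018]
```

```bash
python3 -m inch '[[[0,0,0],[0,0.01,0],100],[[0,0,0],[0,0,0],100]]'; python3 -c "
from h import *
go([619.6,203.4,167.5],73)"
```

```text
t: 18.8
tcp_pos: [620.5, 204.9, 168.2]
tool_rot: [0.699, -0.699, 0.104, -0.105]
force: [0.4, -0.6, 0.1]
gripper_width: 88.2
t 18.8 tcp [620.5 204.9 168.2] yaw z 73.0 w 88.2 F [ 0.4 -0.6  0.1] tilt [ 0.  0. -1.] q6 -1.14
shift units total [-0.006  0.009 -0.023]
turn units [-0.002  0.001  0.004]
```

```bash
python3 -m inch '[[[0,0,0],[-0.01,0,-0.02],100],[[0,0,0],[0,0,0],0],[[0,0,0],[0,0,0],0],[[0,0,0],[0,0,0],0],[[0,0,0],[0,0,0],0],[[0,0,0],[0,0,0],0],[[0,0,0],[0,0,0],0]]'; python3 -c "
from h import *
go([619.6,203.4,167.5],73)"
```

```text
t: 19.68
tcp_pos: [619.3, 203.5, 167.9]
tool_rot: [-0.699, 0.699, -0.105, 0.105]
force: [0.2, -0.2, -0.8]
gripper_width: 49.5
t 19.68 tcp [619.3 203.5 167.9] yaw z 72.99 w 49.5 F [ 0.2 -0.2 -0.8] tilt [-0. -0. -1.] q6 -1.14
shift units total [ 0.005  0.006 -0.   ]
turn units [ 0.001 -0.001 -0.   ]
```

Gripped with almost no side load, so it's well centred. I'll press it down.

```bash
python3 -m inch '[[[0,0,0],[0,0.03,0],0],[[0,0,0],[0,0.03,0],0],[[0,0,0],[0,0.03,0],0],[[0,0,0],[0,0,0],0],[[0,0,0],[0,0,0],0]]'; python3 -c "
from h import *
go([619.6,203.4,161],73)
p=read_camera('wrist');cv2.imwrite('pics/w6.png',p['image'][:,:,::-1])
P=pts(p);q=P[150:300,200:310].reshape(-1,3);q=q[(q[:,2]>178)&(q[:,2]<200)];print(len(q),np.median(q,0))"
```

```text
t: 20.3
tcp_pos: [619.4, 203.5, 162.4]
tool_rot: [-0.699, 0.699, -0.104, 0.105]
force: [-4.4, -2.2, 8.3]
gripper_width: 49.8
t 20.3 tcp [619.4 203.5 162.4] yaw z 73.0 w 49.8 F [-4.4 -2.2  8.3] tilt [ 0.001 -0.    -1.   ] q6 -1.14
shift units total [ 0.003  0.019 -0.001]
turn units [-0.    -0.     0.006]
6751 [608.73870092 207.91153978 188.61576347]
```

View pics/w6.png

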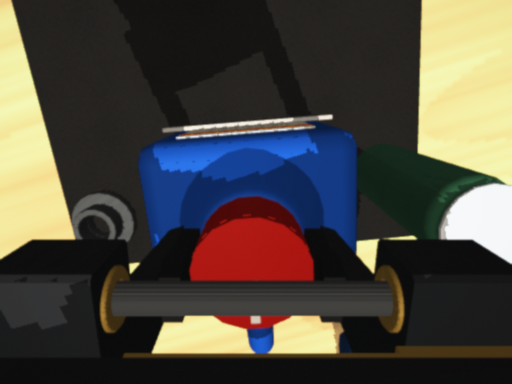

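The cap's top is at z 188.6, so it is about 5.5 mm down and following the tool. I'll press 1.5 mm more and start turning anticlockwise.

```bash
python3 -m inch '[[[0,0,0],[0,0.02,0],0],[[0,0,0],[0,0,0],0],[[0,-0.4,0],[0,0,0],0],[[0,-0.6,0],[0,0,0],0],[[0,-0.6,0],[0,0,0],0],[[0,-0.6,0],[0,0,0],0],[[0,0,0],[0,0,0],0]]'; python3 -c "
from h import *
go([619.4,203.5,161],133)
print(get_obs()['torque'])
p=read_camera('wrist');cv2.imwrite('pics/w7.png',p['image'][:,:,::-1])
p=read_camera('top');cv2.imwrite('pics/t7.png',cv2.resize(p['image'][95:195,140:260,::-1],None,fx=5,fy=5))"
```

```text
t: 21.22
tcp_pos: [620.6, 203.9, 161.8]
tool_rot: [0.707, -0.706, 0.026, -0.028]
force: [-1.8, 0.0, 9.1]
gripper_width: 49.6
t 21.23 tcp [620.6 203.9 161.8] yaw z 85.64 w 49.6 F [-1.8  0.   9.1] tilt [ 0.004  0.001 -1.   ] q6 -1.36
shift units total [-0.015  0.01  -0.007]
turn units [ 6.000e-03 -8.266e+00  3.800e-02]
[-0.05883907  0.22919609  0.07820068]
```

View pics/w7.png

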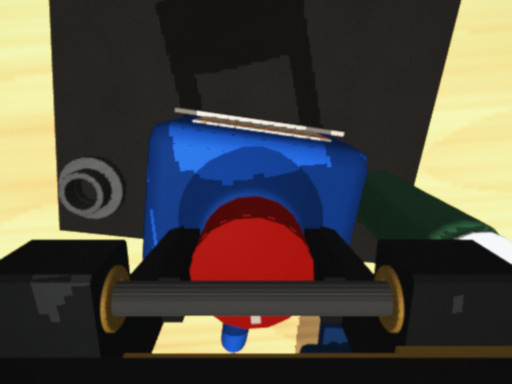

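View pics/t7.png

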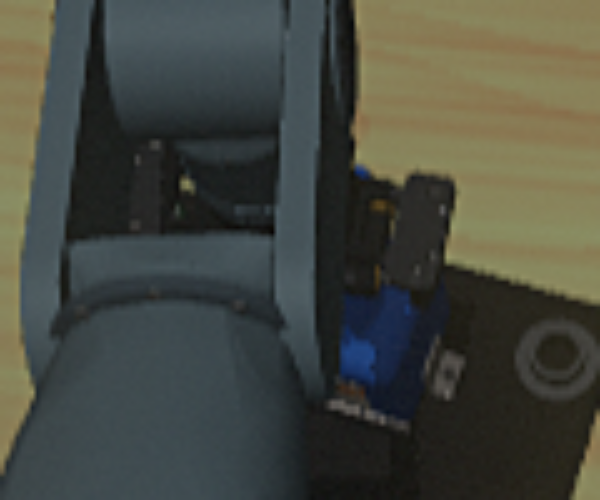

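The stripe stays at (255,320) in the gripper's view while the jug rotates, so the cap is turning with the gripper. I'll continue to 60°.

```bash
python3 -m inch '[[[0,-0.6,0],[-0.01,0.015,0],0],[[0,-0.6,0],[0,0,0],0],[[0,-0.6,0],[0,0,0],0],[[0,-0.6,0],[0,0,0],0],[[0,-0.6,0],[0,0,0],0],[[0,-0.6,0],[0,0,0],0],[[0,-0.6,0],[0,0,0],0],[[0,0,0],[0,0,0],0]]'; python3 -c "
from h import *
go([619.4,203.5,161],133)
print(get_obs()['torque'])"
python3 -m inch '[[[0,-0.6,0],[0,0,0],0],[[0,-0.6,0],[0,0,0],0],[[0,-0.6,0],[0,0,0],0],[[0,-0.6,0],[0,0,0],0],[[0,-0.6,0],[0,0,0],0],[[0,-0.6,0],[0,0,0],0],[[0,-0.4,0],[0,0,0],0],[[0,0,0],[0,0,0],0]]';python3 -c "
from h import *
go([619.4,203.5,161],133)
print(get_obs()['torque'])
p=read_camera('wrist');cv2.imwrite('pics/w8.png',p['image'][:,:,::-1])"
```

```text
t: 22.32
tcp_pos: [620.2, 203.9, 160.9]
tool_rot: [-0.697, 0.697, 0.123, -0.119]
force: [-1.8, -1.1, 9.0]
gripper_width: 49.6
t 22.32 tcp [620.2 203.9 160.9] yaw z 109.7 w 49.6 F [-1.8 -1.1  9. ] tilt [ 0.005  0.001 -1.   ] q6 -1.78
shift units total [-0.012 -0.001 -0.002]
turn units [ 0.018 -4.066  0.043]
[-0.01456494  0.19413168  0.03986669]
t: 23.32
tcp_pos: [620.0, 203.8, 160.8]
tool_rot: [-0.658, 0.659, 0.258, -0.255]
force: [-1.9, -1.3, 9.7]
gripper_width: 49.5
t 23.32 tcp [620.  203.8 160.8] yaw z 132.6 w 49.5 F [-1.9 -1.3  9.7] tilt [ 0.004  0.    -1.   ] q6 -2.18
shift units total [-0.008 -0.003  0.002]
turn units [ 0.024 -0.069  0.033]
[-0.04823672  0.32120671  0.04331229]
```

View pics/w8.png

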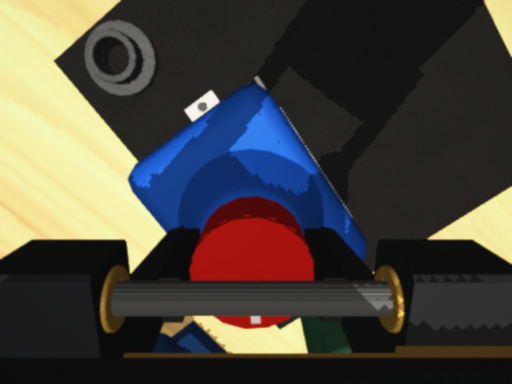

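It has turned 59.6°, and the stripe still hasn't moved in the gripper view. I'll lift slowly at first.

```bash
python3 -m inch '[[[0,0,0],[0,-0.06,0],0],[[0,0,0],[0,-0.08,0],0],[[0,0,0],[0,-0.1,0],0],[[0,0,0],[0,0,0],0]]'; python3 -c "
from h import *
go([619.4,203.5,267],133)"
python3 -m inch '[[[0,0,0],[0,-0.15,0],0],[[0,0,0],[0,-0.25,0],0],[[0,0,0],[0,-0.25,0],0],[[0,0,0],[0,-0.25,0],0],[[0,0,0],[0,-0.18,0],0],[[0,0,0],[0,-0.06,0],0],[[0,0,0],[0,0,0],0],[[0,0,0],[0,0,0],0]]'; python3 -c "
from h import *
go([619.4,203.5,267],133)
p=read_camera('wrist');cv2.imwrite('pics/w9.png',p['image'][:,:,::-1])
P=pts(p);q=P[150:325,200:310].reshape(-1,3);q=q[q[:,2]>250];print(np.percentile(q,[2,50,98],axis=0).round(1))
p=read_camera('scene');cv2.imwrite('pics/s9.png',cv2.resize(p['image'][130:270,180:380,::-1],None,fx=4,fy=4))"
```

```text
t: 23.88
tcp_pos: [618.5, 203.7, 176.7]
tool_rot: [0.659, -0.659, -0.257, 0.257]
force: [0.7, -0.3, -1.0]
gripper_width: 49.5
t 23.88 tcp [618.5 203.7 176.7] yaw z 132.58 w 49.5 F [ 0.7 -0.3 -1. ] tilt [ 0.  0. -1.] q6 -2.18
shift units total [ 0.007 -1.204 -0.01 ]
turn units [-0.    -0.073  0.001]
t: 24.88
tcp_pos: [618.1, 203.6, 261.0]
tool_rot: [0.659, -0.659, -0.256, 0.257]
force: [-0.4, 0.1, 0.6]
gripper_width: 49.9
t 24.88 tcp [618.1 203.6 261. ] yaw z 132.58 w 49.9 F [-0.4  0.1  0.6] tilt [-0.002 -0.    -1.   ] q6 -2.18
shift units total [ 0.012 -0.08  -0.013]
turn units [-0.01  -0.073 -0.013]
[[591.  178.8 262.6]
 [604.  192.3 287.6]
 [635.  220.8 343.6]]
```

View pics/w9.png

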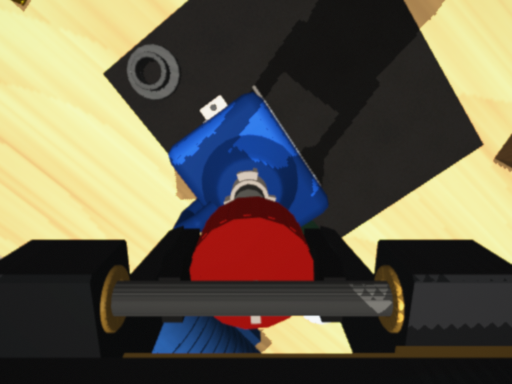

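View pics/s9.png

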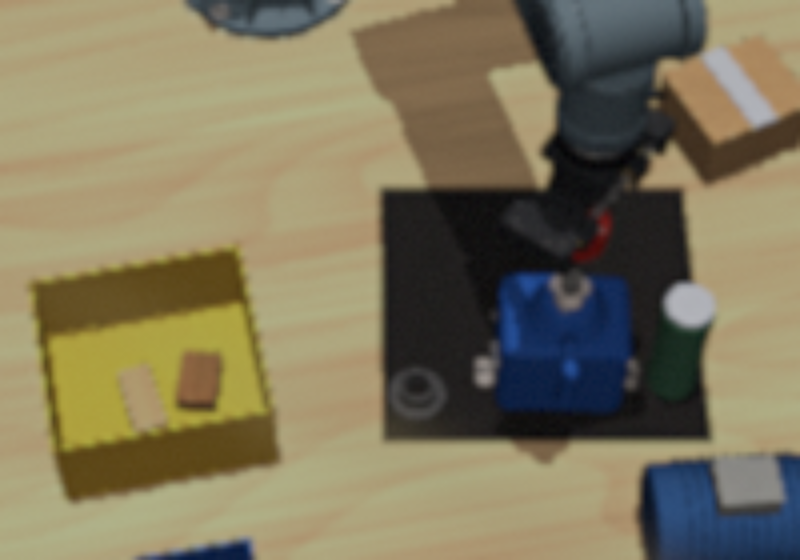

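The wrist view shows the white neck open at (250,185) with the cap held at (252,265). Both offcuts are in the bin. The cap is about 93 mm up, so I'll raise it a little more, wait for it to settle, and sign off.

```bash
python3 -m inch '[[[0,0,0],[0.012,-0.05,-0.01],0],[[0,0,0],[0,-0.03,0],0],[[0,0,0],[0,0,0],0],[[0,0,0],[0,0,0],0],[[0,0,0],[0,0,0],0],[[0,0,0],[0,0,0],0]]'; python3 -c "
from h import *
go([619.4,203.5,267],133)
p=read_camera('wrist')
P=pts(p);q=P[220:280,220:285].reshape(-1,3);print(np.percentile(q,[10,50,90],axis=0).round(1))
print(np.abs(get_obs()['joint_vel']).max())
print(sign_off())"
```

```text
t: 25.72
tcp_pos: [619.7, 203.7, 268.0]
tool_rot: [0.659, -0.659, -0.257, 0.257]
force: [0.6, -0.4, -0.9]
gripper_width: 49.7
t 25.73 tcp [619.7 203.7 268. ] yaw z 132.59 w 49.7 F [ 0.6 -0.4 -0.9] tilt [-0.  0. -1.] q6 -2.18
shift units total [-0.004  0.013  0.   ]
turn units [-0.001 -0.072 -0.001]
[[601.2 186.8 293.5]
 [611.3 196.9 294.2]
 [621.6 207.3 295. ]]
0.0015841060962475636
the job is handed in; nothing more can be done
None
```

The job is done and signed off at about 25.8 s, well inside the 72 s limit.

- **Offcuts:** I moved both into the yellow bin before touching the jug. The wrist and scene pictures show them lying on the bin floor.
- **Cap:** I pressed it about 7 mm (9–10 N at the wrist), turned it 59.6° anticlockwise while pressed, and lifted it. The stripe did not move in the gripper's view, so the cap did not slip.
- **Final state:** The cap's top is at z ≈ 294 mm, 100 mm above where it started. It is level, held at a 49.7 mm opening and centred over the jug axis to about 1 mm. The arm is still, with about 1 N at the wrist.
- **Other objects:** The open white neck is visible below the cap. The last scene picture shows the jug, spray can and flange undisturbed. I did not measure the other bench items again, but the arm stayed clear of them.

No check failed. The wrist and top cameras disagreed by about 2 mm in x, which is within the stated calibration.

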